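# Close the recessed shut-off valve with the long T-key

### The job

Close the shut-off valve at the bottom of the guard tube: take the T-key from its stand, lower it down the tube, feel for the square stem until the socket drops fully home over it, and turn it clockwise, without forcing it, until the pointer is against its closed stop across the pipes. Then put the key back in its stand, hanging upright on its collar, and let go. Work the valve only with the key, never press or lever it hard, and leave the other things on the bench where they are.

Things in the scene. Friction and masses are not known exactly. Their poses are not given: they have to be found in the camera images.
- key: steel T-key, 169 mm long, about 0.25 kg, hanging upright in its stand. Origin: centre of the socket's open lower end; z up the shank, x along the T-bar. Socket head 26 mm square outside (37 mm over corners), square hole 20.2 mm wide, 20 mm deep, sides parallel to key x and y. Shank 13 mm. Collar 54 mm diameter, 6 mm thick, its underside 120 mm above the origin
- key_bar (a point): centre of the key's T-bar, 160 mm above the key's origin; the bar is 96 mm long (key x), 14 mm thick (key y), 18 mm high, with flat sides: grip here from above, fingers closing along key y
- stand: fixed aluminium key stand, base 84 x 100 mm, 130 mm high: two cheeks and a top plate (74 x 92 mm) with a round 42 mm hole; the key hangs in it with its collar lying on the plate. Origin: centre of its underside
- stand_hole (a point): centre of the stand's hole, at the plate's upper face, 130 mm above the bench; the stowed key's origin is 120 mm straight below it (10 mm above the bench)
- housing: fixed shut-off valve: base plate 116 x 110 mm, brass body, two pipe stubs along its y (144 mm over all) and an upright round guard tube, bore 39 mm, outside 49 mm, 140 mm high, with a flared mouth. Origin: centre of its underside, z up. A square steel stem, 18 mm wide, stands on the tube's axis, from 30 to 54 mm above the bench
- mouth (a point): centre of the guard tube's mouth, 140 mm above the bench; the stem's flat top is 86 mm below it
- seat (a point): point on the tube's axis 34 mm above the bench: the key's origin is here when the socket is fully home on the stem (stem top against the socket's end). A socket that is not turned to match stops 20 mm higher, on the stem's top. A misfit of up to 0.1 rad still drops on; a light push, about 5 N, is enough
- valve (a joint): valve angle (rad), shown by the pointer: 0 = open (pointer along housing -y, in line with the pipes), 1.571 = closed, at a hard stop (pointer along housing -x, across the pipes). Grows clockwise seen from above; starts part open, 0.5 to 0.9; turns at about 0.12 N m and stays where left. Driven by the stem through a coupling with free play, see pointer_tip
- pointer_tip (a point): tip of the pointer on the ring round the guard tube, 60 mm from the axis, 113 mm above the bench. The stem has up to 1.4 rad of free play: its sides stand an unknown 0 to 1.4 rad anticlockwise of the pointer's own direction (stem yaw = housing yaw - valve angle + play). Clockwise, the stem turns easily (0.04 N m) through the play, then moves the valve
- weigh_boat: loose white weighing boat, 63 x 78 x 16 mm, a bystander; origin at its underside
- pen: loose marker pen, 142 mm long, 12 mm thick, lying between the stand and the valve, a bystander
- tape_roll: loose flat roll of tape, 96 mm diameter, 18 mm high, a bystander; origin at its underside

How it is judged:
By the outcome, as a careful person would: the job done as asked, in the order asked, and still so for the second after the job is handed in, with the robot touching nothing.
It also fails if it takes over 72 s, if anything falls off the work surface, if the arm or the gripper's body presses on something with over 40 N, if the wrist force passes 120 N, or if a joint passes its speed limit or range.

### The arm

A 6-joint arm with a two-finger parallel gripper is mounted at the origin on a cart in front of the work surface, level with it; the furniture and walls round the work are solid. World frame = base frame: x ahead of the robot, y to its left, z up, the work surface at z = 0. Lengths are in mm, angles in rad, forces in N, time in s.
With the tool pointing down it reaches from about 400 to 825 mm from the base axis. Payload 7 kg.
Tool frame: the origin (TCP) lies at the very end of the fingers, on their centre line; the grasp point (between the pads) lies 19 mm behind it; z points along the fingers, y is the line along which they close (so a half turn about z gives the same grasp; the last joint's range is limited). The gripper opens to 88 mm and grips with 3 to 60 N. Pads are 19 mm wide; open, the fingers measure 130 mm over their backs; the gripper's body (78 mm by 193 mm) begins 47 mm behind the grasp point.
Start: joints at [1.513, 0.359, 0.012, 0, -1.224, -0.288], TCP at [228.799, 635.017, 206.161] pointing down, gripper open.
Joint ranges: [-3.07, 3.07], [-1.43, 2.12], [-1.02, 1.25], [-3.03, 1.67], [-3.05, -0], [-3.03, 3.03]. Speed limits (rad/s): [2.39, 2.39, 3.01, 3.14, 3.14, 3.14].

### API

Orientations are given as a unit quaternion [x, y, z, w].
In Python, from plant import bot gives the robot as it stands. Calls block until the motion is done:
- bot.move_ptp(position, orientation): joint-space move of the TCP to a pose.
- bot.line_to(position, velocity=150, ori=None): straight line of the TCP; ori=None keeps the orientation; velocity is the mean speed in mm/s.
- bot.move_joints(angles): joint-space move.
- bot.move_gripper(opening, force=None): finger opening in mm; force is the grip in N (None keeps the last); returns when the fingers have stopped.
- bot.pause(seconds).
- bot.solve_ik(position, orientation): joint angles nearest the present ones, or None.
- bot.read_state(): the state.
- bot.camera(name): name is "scene" or "side" or "wrist"; returns the picture (420x560x3 uint8, red, green, blue); there is no depth.
- bot.get_calibration(name): a dict with "fx", "fy", "cx", "cy" (pixels), "distortion" ([k1, k2, p1, p2, k3] as OpenCV has them; the pictures are not rectified), "view" (4x4, takes a point from world to camera coordinates); the wrist camera has in their place "T_tool_cam" (4x4, takes a point from camera to tool coordinates, whose origin is the TCP and whose axes are the flange's). Camera axes: x right, y up, looking along -z (the intrinsics and any distortion apply to the point x, -y, -z); pixel columns grow to the right and rows downward; lengths in mm; the calibration is good to about 2 mm. A picture is of the moment at which its call begins: read the wrist's pose just before it. get_calibration takes no time and is no camera call.
A pose or a line that the arm cannot do raises bot.Unreachable and nothing moves.
- bot.close_job(): hands the job in; it is judged then, once.
The state is a dict: "t": time; "joint_pos": joint angles; "qvel": joint speeds; "tau": joint torques, N m; "tcp_pos": TCP position; "eef_rot": TCP orientation; "contact_force": force on the tool from outside, world axes, zero at the start; "moment": the same for the moment, N m; "width": finger opening in mm; "finger_force": force on a finger pad.
Only numpy, scipy, OpenCV 4.12 (cv2) and the standard library are available. Lean on these libraries where they do the work, as an engineer would, in place of code of your own. Each camera call takes 0.05 s, during which the arm holds its last target. There are 200 camera calls.

## Working session

There is one attempt and no reset: what is moved stays moved. The work goes in short steps, each a Python script; the robot and the scene stay as the last script left them, time stands still between calls to the robot, and variables do not carry over. Pictures are saved under pics/ and viewed, at most 10 in all, crops included, and the job is handed in when it is done.

```bash
ls; mkdir -p pics
python3 - <<'E'
from plant import bot
import cv2,numpy as np
np.set_printoptions(precision=4,suppress=True)
for n in("scene","side","wrist"):
    im=bot.camera(n); cv2.imwrite(f"pics/{n}0.png",im[:,:,::-1]); print(n,bot.get_calibration(n))
s=bot.read_state(); print(s)
E
```

```text
pics
scene {'fx': 410.3485496636677, 'fy': 410.3485496636677, 'cx': 281.13893236211067, 'cy': 212.23883441382876, 'distortion': array([0.0179, 0.    , 0.    , 0.    , 0.    ]), 'view': array([[   0.5398,   -0.8418,    0.0046, -265.3391],
       [   0.3561,    0.2333,    0.9048, -350.2903],
       [  -0.7627,   -0.4868,    0.4257, -537.1926],
       [   0.    ,    0.    ,    0.    ,    1.    ]])}
side {'fx': 479.8694004202394, 'fy': 479.8694004202394, 'cx': 274.6107322706628, 'cy': 209.47636383799633, 'distortion': array([-0.1015,  0.    ,  0.    ,  0.    ,  0.    ]), 'view': array([[    0.9656,    -0.2598,     0.0085,  -538.91  ],
       [    0.1075,     0.4289,     0.8969,  -190.9613],
       [   -0.2367,    -0.8652,     0.4421, -1154.5711],
       [    0.    ,     0.    ,     0.    ,     1.    ]])}
wrist {'fx': 344.8591731571288, 'fy': 344.8591731571288, 'cx': 281.44202595950895, 'cy': 204.66290606980107, 'distortion': array([-0.0222,  0.    ,  0.    ,  0.    ,  0.    ]), 'T_tool_cam': array([[   0.0001,    0.9583,    0.2858,   78.8051],
       [   1.    ,   -0.0001,    0.0001,    0.3234],
       [   0.0001,    0.2858,   -0.9583, -179.2685],
       [   0.    ,    0.    ,    0.    ,    1.    ]])}
{'t': 0.15, 'joint_pos': array([ 1.5131,  0.3592,  0.0113, -0.0002, -1.2241, -0.2881]), 'qvel': array([ 0.003 , -0.0029,  0.0033,  0.0025,  0.0012,  0.0019]), 'tau': array([ -0.002 , -58.3276,  29.3286,   7.0012,   0.0088,  -0.0001]), 'tcp_pos': array([228.7128, 634.644 , 205.4398]), 'eef_rot': array([ 0.9851, -0.1721, -0.    ,  0.0006]), 'contact_force': array([ 0.4702,  0.3638, -0.4344]), 'moment': array([0.0472, 0.0585, 0.011 ]), 'finger_force': 0.0, 'width': 87.85804713919116}
```

```bash
python3 -c "
import cv2,numpy as np
a=[cv2.imread(f'pics/{n}0.png') for n in('scene','side')]
cv2.imwrite('pics/a.png',cv2.resize(a[0],(784,588)));cv2.imwrite('pics/b.png',cv2.resize(a[1],(784,588)))"
```

```text
(no output)
```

View pics/a.png

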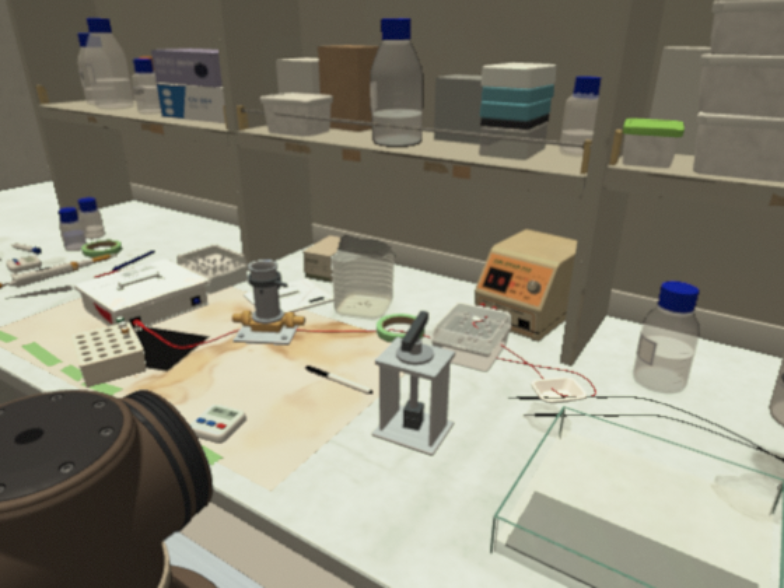

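View pics/b.png

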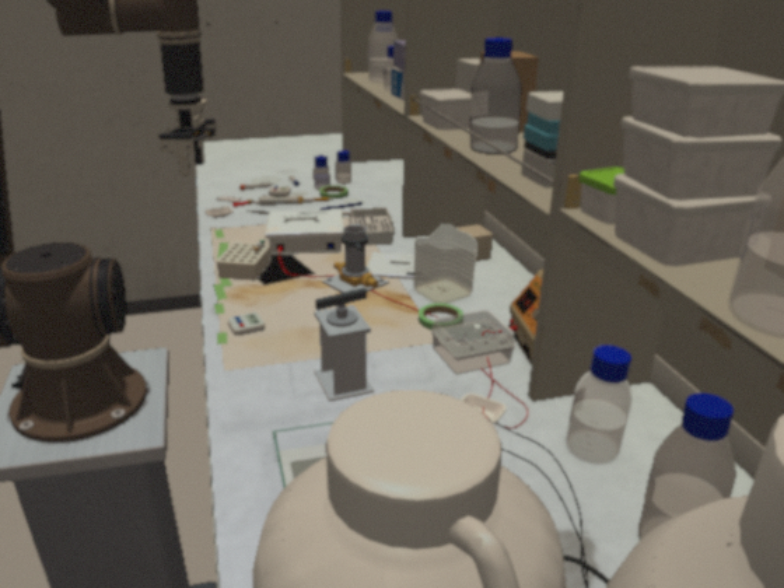

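The scene view shows the key's T-bar at about (415,330) of 784 and the tube mouth at (265,268). In the side view they are at (341,299) and (354,231). I'll triangulate these roughly, then look with the wrist camera.

```bash
cat > h.py <<'E'
from plant import bot
import cv2,numpy as np
from scipy.spatial.transform import Rotation as R
np.set_printoptions(precision=4,suppress=True)
def snap(n,name=None):
    s=bot.read_state(); im=bot.camera(n)
    c=bot.get_calibration(n)
    if n=="wrist":
        T=np.eye(4);T[:3,:3]=R.from_quat(s["eef_rot"]).as_matrix();T[:3,3]=s["tcp_pos"]; T=T@c["T_tool_cam"]
    else: T=np.linalg.inv(c["view"])
    if name:
        cv2.imwrite(f"pics/{name}.png",im[:,:,::-1]); np.save(f"pics/{name}.npy",T)
    return im,T
def ray(n,px,T):
    c=bot.get_calibration(n);K=np.array([[c["fx"],0,c["cx"]],[0,c["fy"],c["cy"]],[0,0,1]])
    p=cv2.undistortPoints(np.array(px,float).reshape(-1,1,2),K,c["distortion"]).reshape(-1,2)
    d=np.c_[p[:,0],-p[:,1],-np.ones(len(p))]@T[:3,:3].T
    return T[:3,3],d/np.linalg.norm(d,axis=1)[:,None]
def onz(n,px,T,z):
    o,d=ray(n,px,T); return o+d*((z-o[2])/d[:,2])[:,None]
def tri(rays):
    A=0;b=0
    for o,d in rays:
        P=np.eye(3)-np.outer(d,d);A=A+P;b=b+P@o
    x=np.linalg.solve(A,b)
    return x,[np.linalg.norm((np.eye(3)-np.outer(d,d))@(x-o)) for o,d in rays]
def proj(n,X,T):
    c=bot.get_calibration(n);K=np.array([[c["fx"],0,c["cx"]],[0,c["fy"],c["cy"]],[0,0,1]])
    p=(np.atleast_2d(X)-T[:3,3])@T[:3,:3]; p=p*[1,-1,-1]
    return cv2.projectPoints(p.reshape(-1,1,3),np.zeros(3),np.zeros(3),K,c["distortion"])[0].reshape(-1,2)
def down(yaw):  # tool down, tool x at world angle yaw
    return (R.from_euler('z',yaw)*R.from_quat([1,0,0,0])).as_quat()
E
python3 - <<'E'
from h import *
Ts={n:np.linalg.inv(bot.get_calibration(n)["view"]) for n in("scene","side")}
k=560/784
for nm,a,b in (("bar",(415,330),(341,299)),("mouth",(265,268),(354,231))):
    r=[]
    for n,p in(("scene",a),("side",b)):
        o,d=ray(n,[np.array(p)*k],Ts[n]); r.append((o,d[0]))
    print(nm,tri(r))
for z,p in((0,(338,380)),):print("pen",onz("scene",[np.array(p)*k],Ts["scene"],z))
b=onz("scene",np.array([(404,345),(424,316)])*k,Ts["scene"],169);print("barends",b)
s=bot.read_state();print(R.from_quat(s["eef_rot"]).as_matrix())
E
```

```text
bar (array([465.7673, -50.5453, 168.4375]), [np.float64(1.7572472867459588), np.float64(1.757247286745976)])
mouth (array([577.6993, 345.7887, 134.1326]), [np.float64(2.32965992234463), np.float64(2.3296599223445593)])
pen [[505.8981 122.0996   0.    ]]
barends [[418.4998 -62.1463 169.    ]
 [505.4279 -42.3654 169.    ]]
[[ 0.9408 -0.3391 -0.0003]
 [-0.3391 -0.9408 -0.0013]
 [ 0.0002  0.0013 -1.    ]]
```

Run:
```python
from h import *
m=np.array([577.7,345.8])
for nm,m in(("valve",m),("key",np.array([465.8,-50.5]))):
  for y in np.arange(-3,3.2,.5):
    u=np.array([np.cos(y),np.sin(y)])
    a=bot.solve_ik([*(m-79*u),230],down(y)); b=bot.solve_ik([*m,200],down(y))
    print(nm,round(y,2),*[None if q is None else np.round(q,2) for q in (a,b)])
```

```text
valve -3.0 [ 0.76  0.47  0.23  0.   -1.34 -2.19] [ 0.83  0.36 -0.    0.   -1.21 -2.26]
valve -2.5 [ 0.81  0.48  0.25  0.   -1.34 -1.74] [ 0.83  0.36 -0.    0.   -1.21 -1.76]
valve -2.0 [ 0.86  0.45  0.21  0.   -1.33 -1.29] [ 0.83  0.36 -0.    0.   -1.21 -1.26]
valve -1.5 [ 0.91  0.41  0.14  0.   -1.3  -0.84] [ 0.83  0.36 -0.    0.   -1.21 -0.76]
valve -1.0 [ 0.94  0.35  0.05  0.   -1.27 -0.37] [ 0.83  0.36 -0.    0.   -1.21 -0.26]
valve -0.5 [ 0.95  0.28 -0.04  0.   -1.25  0.12] [ 0.83  0.36 -0.    0.   -1.21  0.24]
valve 0.0 [ 0.93  0.23 -0.11  0.   -1.23  0.64] [ 0.83  0.36 -0.    0.   -1.21  0.74]
valve 0.5 [ 0.87  0.21 -0.14  0.   -1.22  1.2 ] [ 0.83  0.36 -0.    0.   -1.21  1.24]
valve 1.0 [ 0.8   0.23 -0.12  0.   -1.23  1.77] [ 0.83  0.36 -0.    0.   -1.21  1.74]
valve 1.5 [ 0.75  0.27 -0.05  0.   -1.24  2.33] [ 0.83  0.36 -0.    0.   -1.21  2.24]
valve 2.0 [ 0.71  0.34  0.03  0.   -1.27  2.86] [ 0.83  0.36 -0.    0.   -1.21  2.74]
valve 2.5 [ 0.71  0.4   0.13  0.   -1.3  -2.92] None
valve 3.0 [ 0.74  0.45  0.2   0.   -1.33 -2.45] [ 0.83  0.36 -0.    0.   -1.21 -2.54]
key -3.0 
[... 388 characters left out ...]
02 -0.43  0.   -1.12  0.26]
key -0.5 [ 0.47 -0.14 -0.51  0.   -1.21  0.6 ] [ 0.31  0.02 -0.43  0.   -1.12  0.76]
key 0.0 [ 0.38 -0.16 -0.52  0.   -1.21  1.19] [ 0.31  0.02 -0.43  0.   -1.12  1.26]
key 0.5 [ 0.27 -0.12 -0.49  0.   -1.2   1.8 ] [ 0.31  0.02 -0.43  0.   -1.12  1.76]
key 1.0 [ 0.18 -0.06 -0.44  0.   -1.19  2.39] [ 0.31  0.02 -0.43  0.   -1.12  2.26]
key 1.5 [ 0.14  0.01 -0.37  0.   -1.19  2.93] [ 0.31  0.02 -0.43  0.   -1.12  2.76]
key 2.0 [ 0.14  0.08 -0.3   0.   -1.19 -2.85] [ 0.31  0.02 -0.43  0.   -1.12 -3.03]
key 2.5 [ 0.18  0.12 -0.25  0.   -1.2  -2.39] [ 0.31  0.02 -0.43  0.   -1.12 -2.53]
key 3.0 [ 0.25  0.13 -0.23  0.   -1.2  -1.96] [ 0.31  0.02 -0.43  0.   -1.12 -2.03]
```

Run:
```python
from h import *
y=0.3;u=np.array([np.cos(y),np.sin(y)]);v=np.array([-u[1],u[0]])
m=np.array([577.7,345.8]);k=np.array([465.8,-50.5])
bot.move_ptp([*(m-79*u),200],down(y)); bot.pause(.3);a=snap("wrist","v1")[0]
bot.line_to([*(m-79*u-110*v),230],250);bot.pause(.3); b=snap("wrist","v2")[0]
bot.move_ptp([*(k-40*u+40*v),240],down(y));bot.pause(.3);c=snap("wrist","k1")[0]
bot.line_to([*(k-40*u-50*v),240],250);bot.pause(.3); d=snap("wrist","k2")[0]
print(bot.read_state()["t"])
g=np.vstack([np.hstack([a,b]),np.hstack([c,d])])[:,:,::-1]
cv2.imwrite("pics/g.png",cv2.resize(g,(800,600)))
cv2.imwrite("pics/v1c.png",cv2.resize(a[:,:,::-1],(800,600),interpolation=cv2.INTER_CUBIC))
```

```text
5.25
```

View pics/g.png

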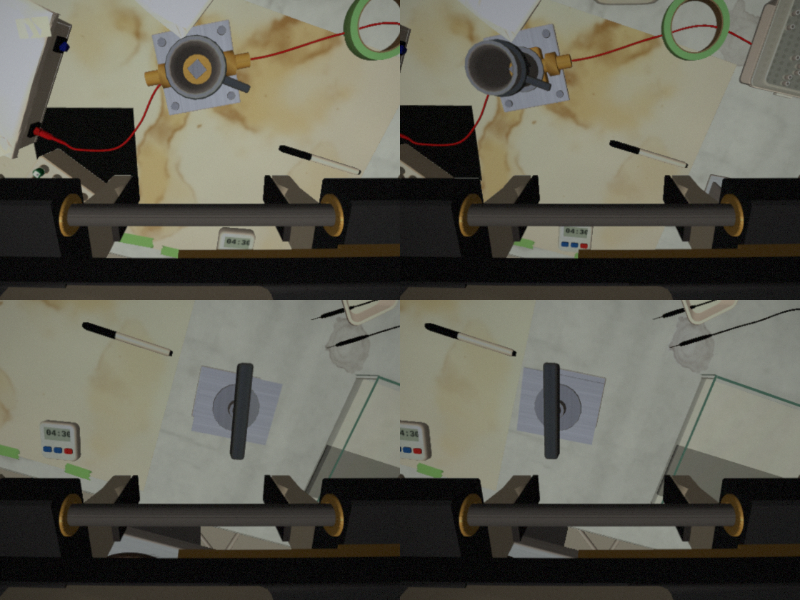

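View pics/v1c.png

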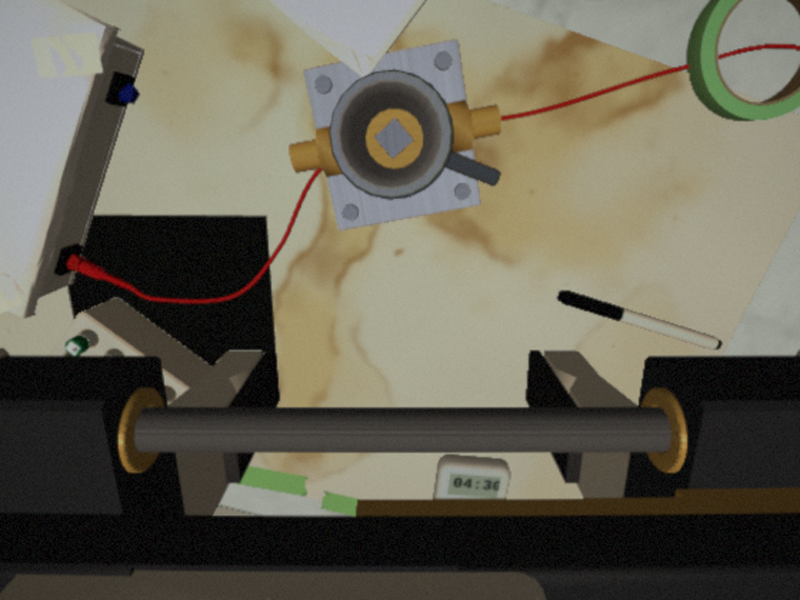

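The wrist views show the stem as a grey diamond in brass at about (394,138) of 800 and the pointer tip at (495,178). The key's bar is the dark strip in both key views. Next I'll measure them by masks.

```bash
cat > meas.py <<'E'
from h import *
def load(n): return cv2.imread(f"pics/{n}.png"),np.load(f"pics/{n}.npy")
def biggest(m,near=None):
    n,l,st,c=cv2.connectedComponentsWithStats(m.astype(np.uint8))
    i=l[int(near[1]),int(near[0])] if near is not None else 1+np.argmax(st[1:,4])
    return (l==i).astype(np.uint8),c[i]
def bar(n,z0=169):
    im,T=load(n); v=im.max(2); m=(v<75); m[240:]=0; m[:, :200]=0
    m=cv2.morphologyEx(m.astype(np.uint8),cv2.MORPH_OPEN,np.ones((5,5)))
    b,c=biggest(m); r=cv2.minAreaRect(cv2.findContours(b,0,2)[0][0])
    return c,r,T
def stem(n,c0):
    im,T=load(n); h=cv2.cvtColor(im,cv2.COLOR_BGR2HSV)
    yy,xx=np.mgrid[:420,:560]; disk=np.hypot(xx-c0[0],yy-c0[1])<19
    m=(h[:,:,1]<90)&disk; b,c=biggest(m,c0)
    return c,cv2.minAreaRect(cv2.findContours(b,0,2)[0][0]),b.sum(),T
if __name__=="__main__":
    rs=[]
    for n in("k1","k2"):
        c,r,T=bar(n); print(n,c,r)
        o,d=ray("wrist",[r[0]],T); rs.append((o,d[0]))
        box=cv2.boxPoints(r); P=onz("wrist",box,T,169); e=[P[1]-P[0],P[2]-P[1]]
        e=sorted(e,key=np.linalg.norm); print([np.linalg.norm(x) for x in e],"yaw",np.arctan2(e[1][1],e[1][0]))
    print("bar",tri(rs))
    c,r,a,T=stem("v1",(276,97)); print("stem px",c,r,a)
    P=onz("wrist",cv2.boxPoints(r),T,54); print("stem",P.mean(0),onz("wrist",[c],T,54),[np.linalg.norm(P[i]-P[i-1]) for i in range(4)],"yaw mod",np.arctan2(*(P[1]-P[0])[1::-1])%(np.pi/2))
    k=.7
    print("ptr",onz("wrist",[(497*k,180*k)],T,113))
    print("pipes",onz("wrist",[(290*k,157*k),(500*k,120*k)],T,25))
    im,_=load("v1"); 
    print(im[97,225:330:3].max(1))
    im,_=load("v2");x0=np.array(im); h=np.hstack([load("v1")[0][20:220,180:380],load("v2")[0][20:220,40:240]])
    cv2.imwrite("pics/rim.png",cv2.resize(h,(800,400),interpolation=cv2.INTER_CUBIC))
E
python3 meas.py
```

```text
k1 [337.1494 153.8789] ((337.1188659667969, 155.192626953125), (22.90554428100586, 135.079345703125), 5.19442892074585)
[np.float64(15.855942066397835), np.float64(98.16413485602673)] yaw 0.246218177746499
k2 [212.2115 153.5185] ((212.5, 155.0), (134.0, 23.0), 90.0)
[np.float64(15.912650195805252), np.float64(98.08534004834615)] yaw -2.8867288322031976
bar (array([467.8894, -50.5835, 171.155 ]), [np.float64(0.16200318224749213), np.float64(0.1620031822473825)])
stem px [275.3036  96.4169] ((275.3509521484375, 96.42829895019531), (20.39459800720215, 20.701744079589844), 47.48955535888672) 415
stem [580.085  351.7856  54.    ] [[580.1444 351.8469  54.    ]] [np.float64(18.02520420932481), np.float64(18.255449927549435), np.float64(17.84411666044564), np.float64(18.45538962693851)] yaw mod 1.014248018186171
ptr [[575.4399 292.0291 113.    ]]
pipes [[546.9748 417.3201  25.    ]
 [613.1323 286.3916  25.    ]]
[139 138  78 120 105  65  53  46  42  47  61 151 151 118 121 114 122 120
 122 120 123 117 148 145  61  59  72  86 111 118  74 110 122 126 134]
```

View pics/rim.png

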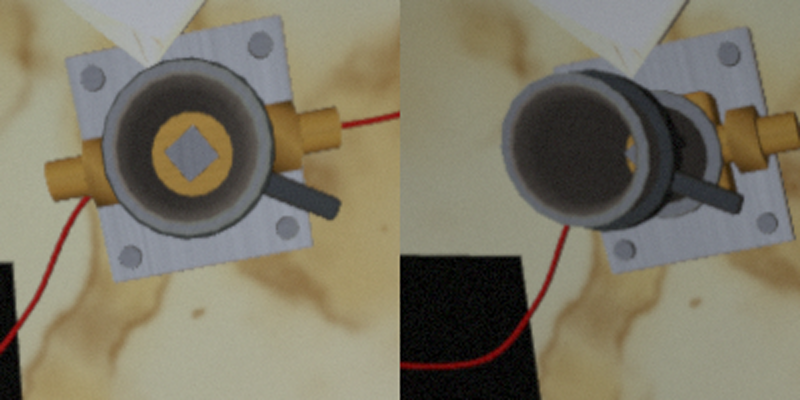

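Key measurements, checked against the given sizes:

| Quantity | Measured | Expected |
|---|---|---|
| Bar centre | (468,-50.6), z≈171 | 170 high |
| Bar yaw | ≈0.25 | – |
| Stem | 18 mm square at (580.1,351.8), yaw 1.014 mod π/2 | 18 mm |
| Pointer radius | 60 mm | 60 mm |

These give a valve angle of about 0.55 and a play of about 1.09. To cancel the hand-eye bias I'll view the key from straight above at two opposite yaws, and triangulate the rim.

Run:
```python
from meas import *
rs=[]
for n,p in(("v1",(274,93.5)),("v2",(129,94))):
    _,T=load(n);o,d=ray("wrist",[p],T);rs.append((o,d[0]))
print("mouth",tri(rs))
k=np.array([467.9,-50.6])
out=[]
for i,y in enumerate((0.25,0.25-np.pi)):
    u=np.array([np.cos(y),np.sin(y)])
    bot.move_ptp([*(k-79*u),240],down(y)); bot.pause(.4); snap("wrist",f"kk{i}")
    c,r,T=bar(f"kk{i}"); box=cv2.boxPoints(r); P=onz("wrist",box,T,179); e=sorted([P[1]-P[0],P[2]-P[1]],key=np.linalg.norm)
    print(r,P.mean(0),onz("wrist",[c],T,179),[np.linalg.norm(x) for x in e],np.arctan2(e[1][1],e[1][0])); out.append((P.mean(0),y))
    s=bot.read_state();print(s["tcp_pos"],[*(k-79*u),240],s["t"])
h=(out[0][0]-out[1][0])[:2]/2;y=.25
print("mean",(out[0][0]+out[1][0])/2,"bias tool-frame along u,v:",h@[np.cos(y),np.sin(y)],h@[-np.sin(y),np.cos(y)])
```

```text
mouth (array([581.1258, 351.5792, 137.6155]), [np.float64(0.23591013725752763), np.float64(0.23591013725726978)])
((278.4999694824219, 99.99998474121094), (145.99996948242188, 20.999996185302734), 90.0) [466.0571 -50.5073 179.    ] [[469.4588 -50.0116 179.    ]] [np.float64(13.28314200226732), np.float64(93.93318186814864)] -2.886223682644787
[391.5273 -70.3938 239.774 ] [np.float64(391.35591868485903), np.float64(-70.14491278110731), 240] 6.0667
((283.4999694824219, 90.99998474121094), (20.999996185302734, 147.99996948242188), 0.0) [466.0766 -50.7354 179.    ] [[462.9945 -51.7072 179.    ]] [np.float64(13.210390483417973), np.float64(94.10357211367614)] -2.8981080459971817
[544.439  -31.0699 240.0203] [np.float64(544.4440813151409), np.float64(-31.05508721889268), 240] 9.15
mean [466.0669 -50.6213 179.    ] bias tool-frame along u,v: 0.01874036624372848 0.11289043754451117
```

The mouth is at z≈137.6 and the hand-eye bias is negligible at about 0.1 mm. The bar centre is (466.1,-50.6) at yaw 0.249. I'll grasp it now and lift.

Run:
```python
from meas import *
def st(): 
    s=bot.read_state(); print(round(s["t"],2),s["tcp_pos"],s["contact_force"],s["moment"],round(s["width"],2),s["finger_force"],s["joint_pos"][5])
k=[466.07,-50.62];y=.249
bot.move_ptp([*k,225],down(y)); 
bot.line_to([*k,151],100); bot.pause(.2); st()
bot.move_gripper(8,40); bot.pause(.2); st()
bot.line_to([*k,170],60); st()
bot.line_to([*k,305],150); bot.pause(.4); st()
im,_=snap("side","h_side");im2,_=snap("wrist","h_w");im3,_=snap("scene","h_sc")
cv2.imwrite("pics/h.png",np.hstack([im[100:300,150:350],im2[0:300:,150:420][:200],im3[100:300,200:400]])[:,:,::-1])
```

```text
12.88 [466.4576 -50.5499 151.5983] [-0.1091  0.2717  0.039 ] [-0.0526  0.0211 -0.0045] 87.67 0.0 1.5064727012765873
14.24 [466.082  -50.5446 150.9811] [-0.4142  0.4211 -0.4766] [ 0.2658 -0.1086 -0.0297] 13.33 39.996103048324585 1.5064803613227937
14.71 [466.1986 -50.546  170.3494] [ 0.0055 -0.5287 -3.7749] [-0.0698 -0.0384 -0.0345] 13.58 39.99360144138336 1.5064839012733757
16.16 [466.007  -50.6726 304.7828] [ 0.0815 -0.3584 -2.4536] [-0.0398 -0.0687  0.0115] 13.23 39.993783831596375 1.506457993595408
```

View pics/h.png

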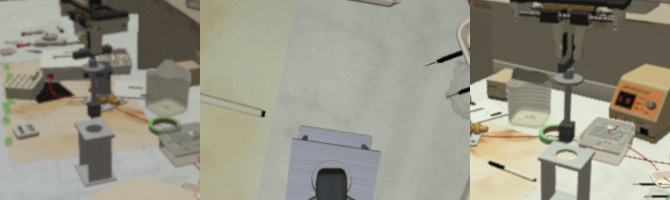

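The key hangs straight in the gripper, clear of the stand. Next comes a guarded descent into the tube.

```bash
cat > feel.py <<'E'
from meas import *
def F(n=3):
    f=[];m=[]
    for _ in range(n): s=bot.read_state(); f.append(s["contact_force"]); m.append(s["moment"]); bot.pause(.02)
    return np.mean(f,0),np.mean(m,0),s
E
python3 - <<'E'
from feel import *
p=np.array([580.3,351.8]);y=1.014;q=down(y)
bot.move_ptp([*p,305],q); bot.line_to([*p,292],60); bot.pause(.4)
f0,m0,s=F(6); np.save("f0.npy",f0); print(f0,m0,s["tcp_pos"],s["t"])
z=292
while z>171:
    z-=3 if z>200 else 2
    bot.line_to([*p,z],50 if z>200 else 25)
    f,m,s=F(2); d=f-f0
    if abs(d[:2]).max()>2: p=p+np.clip(.15*d[:2],-.6,.6)
    if np.linalg.norm(d)>1.5 or z<200: print(z,p,s["tcp_pos"],d,m-m0,round(s["t"],2))
    if d[2]>5 or np.linalg.norm(d[:2])>15: break
np.save("p.npy",[*p,z])
E
```

```text
[-0.2778  0.241  -2.2135] [-0.0861 -0.0816 -0.0087] [580.3223 351.8978 292.084 ] 18.7
199 [580.3 351.8] [580.1913 351.7564 198.7749] [ 0.6858 -0.3605 -0.1715] [0.0635 0.0317 0.0191] 27.5
197 [580.3 351.8] [580.2453 351.7457 196.8441] [-0.0477 -0.2386 -0.2612] [0.0331 0.0252 0.0134] 27.78
195 [580.3 351.8] [580.2247 351.7385 194.8502] [ 0.4656  0.3669 -0.0076] [ 0.0459  0.0506 -0.0095] 28.07
193 [580.3 351.8] [580.2375 351.7569 192.8317] [ 0.8836 -0.2454 -0.4622] [ 0.0458  0.0189 -0.0237] 28.35
191 [580.3 351.8] [580.234  351.7599 190.8395] [ 0.5105  0.2352 -0.1613] [ 0.0831  0.0002 -0.0048] 28.63
189 [580.3 351.8] [580.225  351.7438 188.8271] [ 0.2901 -0.2292  0.1631] [0.0365 0.0145 0.0373] 28.92
187 [580.3 351.8] [580.223  351.7711 186.8265] [ 0.7757 -0.2936 -0.1788] [ 0.0572 -0.001  -0.0191] 29.2
185 [580.3 351.8] [580.2353 351.7683 184.8195] [ 0.4949 -0.3938  0.0237] [0.014  0.0443 0.0168] 29.48
183 [580.3 351.8] [580.2191 351.7791 182.8423] [ 0.1144 -0.3502 -0.3213] [ 0.0384  0.0165 -0.013 ] 29.77
181 [580.3 351.8] [580.2315 351.7465 180.8198] [ 0.5724 -0.0262 -0.2004] [ 0.0286 -0.0203 -0.0099] 30.05
179 [580.3 351.8] [580.2443 351.7521 178.8317] [-0.5108 -0.7739 -0.4283] [ 0.0667 -0.0454 -0.0326] 30.33
177 [580.3 351.8] [580.2469 351.7297 176.8356] [ 0.2785 -0.2072 -0.2747] [ 0.0552  0.0267 -0.0294] 30.62
175 [580.3 351.8] [580.289  351.7878 174.9574] [ 0.2873 -0.6607  0.4966] [ 0.0282 -0.0081 -0.03  ] 30.9
173 [580.3 351.8] [581.2173 352.2753 174.8112] [-0.4183 -0.0607  7.1277] [-0.0705  0.3973  0.0143] 31.18
```

The socket dropped straight home: the TCP is at 174.8 and there was no contact at 195. Now I'll turn clockwise, watching the torque.

Run:
```python
from feel import *
p=[580.3,351.8]; bot.line_to([*p,174.4],20)
f0=np.load("f0.npy"); f,m0,s=F(4); print(f-f0,m0,s["t"])
j=np.array(bot.solve_ik([*p,174.4],down(1.014))); tot=0; n=0
while tot<2.3:
    d=.1 if tot<1.85 else .025
    tot+=d; q=j.copy(); q[5]-=tot; bot.move_joints(q)
    f,m,s=F(2); n+=1
    if n%3==0 or tot>1.85: print(round(tot,3),round(s["joint_pos"][5]-j[5],3),f-f0,m-m0,s["tcp_pos"][2],round(s["t"],2))
    if abs((m-m0)[2])>.3 or np.linalg.norm((f-f0)[:2])>15: break
im,_=snap("wrist","t_w");im3,_=snap("scene","t_sc")
cv2.imwrite("pics/t.png",np.hstack([im,im3])[:,:,::-1][:300])
```

```text
[-0.2016  0.0419  4.8946] [-0.0741  0.0227 -0.0003] 31.5
0.3 -0.295 [-0.0722  0.7043  6.6062] [ 0.0998  0.105  -0.0586] 174.80864090975763 32.35
0.6 -0.595 [ 0.1906 -0.0251  7.2638] [ 0.1342  0.1386 -0.0265] 174.7883278814345 33.2
0.9 -0.895 [-0.4709  0.1388  7.7302] [ 0.051   0.1843 -0.0054] 174.77264174304355 34.05
1.2 -1.195 [ 0.1362 -0.8644  7.0105] [ 0.0247  0.264  -0.0256] 174.78048798343946 34.9
1.5 -1.495 [-0.2604 -0.3289  8.3951] [-0.0613  0.3751  0.0127] 174.78029689715498 35.75
1.8 -1.795 [-0.6256  0.0594  7.7116] [-0.1207  0.4718 -0.0127] 174.77896018523916 36.6
1.9 -1.895 [-0.6469 -0.4721  7.2786] [-0.0804  0.5189 -0.0054] 174.7847307164387 36.88
1.925 -1.919 [-0.9313 -1.5762  8.3757] [-0.0819  0.5291  0.0656] 174.7752675758973 37.17
1.95 -1.945 [-1.4019 -0.5679  8.4033] [-0.0903  0.54    0.1002] 174.76707924560426 37.45
1.975 -1.97 [-0.2976 -0.0633  8.1523] [-0.1097  0.6003  0.0976] 174.79240263990528 37.73
2.0 -1.995 [-1.3567 -0.2185  8.0836] [-0.0803  0.6205  0.0757] 174.79552816108196 38.02
2.025 -2.02 [-1.3944 -1.1597  8.2184] [-0.0833  0.616   0.1165] 174.780736463
[... 284 characters left out ...]
2.12 [-1.0884 -0.4633  8.586 ] [-0.0797  0.6486  0.1152] 174.78206284836494 39.43
2.15 -2.145 [-1.1178 -0.9826  8.6785] [-0.0794  0.6859  0.0738] 174.77697434006603 39.72
2.175 -2.169 [-0.2283 -1.0585  8.2181] [-0.0845  0.7009  0.0916] 174.7418719482464 40.0
2.2 -2.195 [-1.2416 -0.9856  7.7904] [-0.0288  0.7212  0.1001] 174.7958682542463 40.28
2.225 -2.22 [-2.1878 -0.3694  8.697 ] [-0.0673  0.6883  0.0892] 174.77603302429154 40.57
2.25 -2.245 [-1.3481 -0.5407  8.7387] [-0.0889  0.6912  0.1104] 174.76127662760243 40.85
2.275 -2.269 [-1.2354 -0.7987  7.9631] [-0.0661  0.6904  0.2059] 174.7774371753566 41.13
2.3 -2.294 [-1.919  -0.5637  7.8322] [-0.0342  0.6966  0.3796] 174.77603338899954 41.42
```

```bash
python3 -c "
import cv2,numpy as np
a=cv2.imread('pics/t_w.png');b=cv2.imread('pics/t_sc.png')
cv2.imwrite('pics/t2.png',np.hstack([cv2.resize(a[:,100:460],(400,467)),cv2.resize(b[150:290,130:250],(400,467),interpolation=2)]))"
```

```text
(no output)
```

View pics/t2.png

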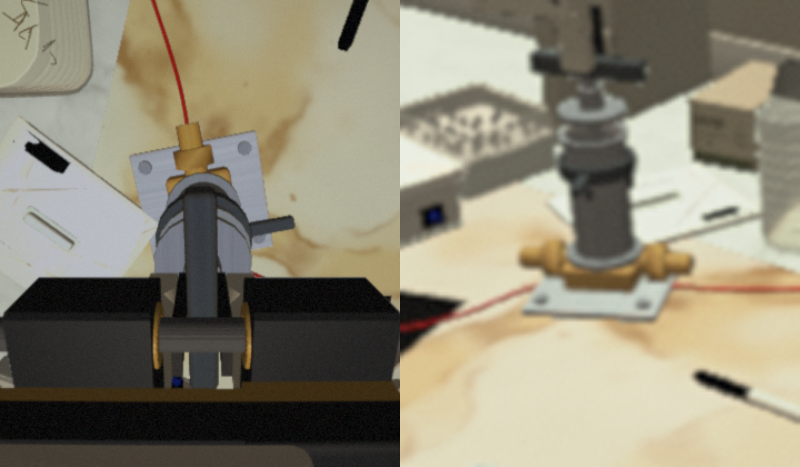

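The pointer stands across the pipes and the torque rises at the stop. I'll relax the torque, withdraw and check the pointer with the camera over the axis.

Run:
```python
from feel import *
f0=np.load("f0.npy");s=bot.read_state();q=np.array(bot.solve_ik([580.3,351.8,174.8],down(1.014-2.2)));bot.move_joints(q)
f,m,s=F(2);print(f-f0,m,s["joint_pos"][5])
for z,v in((185,30),(200,40),(305,120)):
    bot.line_to([580.3,351.8,z],v);f,m,s=F(2);print(z,f-f0,s["t"])
y=.3;u=np.array([np.cos(y),np.sin(y)])
bot.move_ptp([*(np.array([580.3,351.8])-79*u),310],down(y)); bot.pause(.3);im,T=snap("wrist","v3")
print(bot.read_state()["t"],proj("wrist",[[580.3,351.8,113]],T))
cv2.imwrite("pics/v3c.png",cv2.resize(im[0:260,130:430,::-1],(600,520),interpolation=2))
```

```text
[-0.8553 -0.454   6.4836] [-0.1011  0.4277  0.0215] -0.44646568150782684
185 [-0.5703 -0.0814  0.069 ] 42.325
200 [ 0.1003 -0.2084 -0.4698] 42.8833
305 [ 0.1179 -0.1448 -0.4842] 43.9417
45.5833 [[280.2802 101.4276]]
```

View pics/v3c.png

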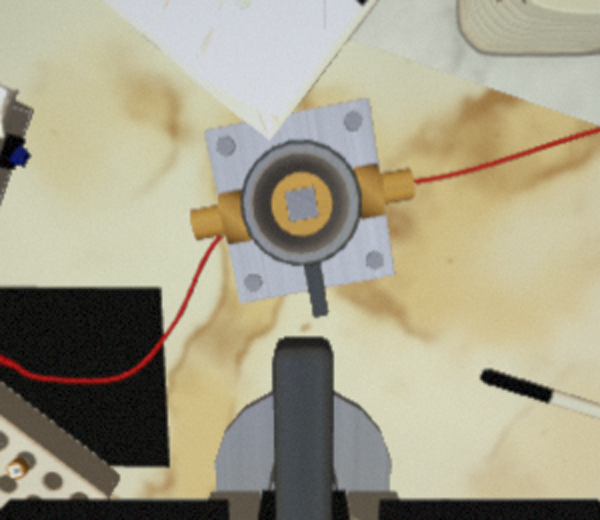

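The pointer is square to the pipes: its line is at 0.16 rad in the image and the pipe normal at 0.18. The valve is closed. I'll put the key back.

Run:
```python
from feel import *
f0=np.load("f0.npy");k=np.array([466.07,-50.62]);q=down(.249)
bot.move_ptp([*k,305],q);bot.pause(.2);z=290;bot.line_to([*k,z],80)
f0,_,s=F(4)
while z>150:
    z-=5 if z>158 else 1
    bot.line_to([*k,z],70 if z>158 else 15)
    f,m,s=F(1 if z>158 else 2);d=f-f0
    if np.linalg.norm(d[:2])>3: k=k+np.clip(.15*d[:2],-.6,.6)
    if abs(d).max()>2.5 or z<155: print(z,s["tcp_pos"],d,round(s["t"],2))
    if d[2]>2 and z<156 or d[2]>8: break
if s["tcp_pos"][2]<154:
    bot.move_gripper(30); bot.pause(.3)
    bot.move_gripper(88); bot.line_to([*k,235],120)
    u=np.array([np.cos(.249),np.sin(.249)])
    bot.line_to([*(k-79*u),245],200);bot.pause(.3);im,_=snap("wrist","e_w");im2,_=snap("scene","e_s");print(bot.read_state()["t"])
    cv2.imwrite("pics/e.png",np.hstack([cv2.resize(im[0:240,120:440],(400,300)),cv2.resize(im2[180:340,100:340],(400,267))[:300] if 0 else cv2.resize(im2[170:350,90:350],(400,300))])[:,:,::-1])
    c,r,T=bar("e_w");P=onz("wrist",cv2.boxPoints(r),T,179);print(P.mean(0),r)
```

```text
154 [466.0585 -50.6153 153.9703] [-0.265   0.0319 -0.222 ] 55.33
153 [466.0228 -50.6399 152.9375] [-0.4217 -0.307  -0.4784] 55.61
152 [466.0611 -50.6292 151.962 ] [-0.7265 -0.6439 -0.1665] 55.89
151 [466.0729 -50.6363 150.9922] [-0.2799  0.187  -0.155 ] 56.17
150 [466.2713 -50.4899 150.8639] [-3.8126  2.6452  9.0653] 56.46
60.2167
[466.2049 -51.5152 179.    ] ((282.0, 97.0), (144.0, 20.0), 90.0)
```

View pics/e.png

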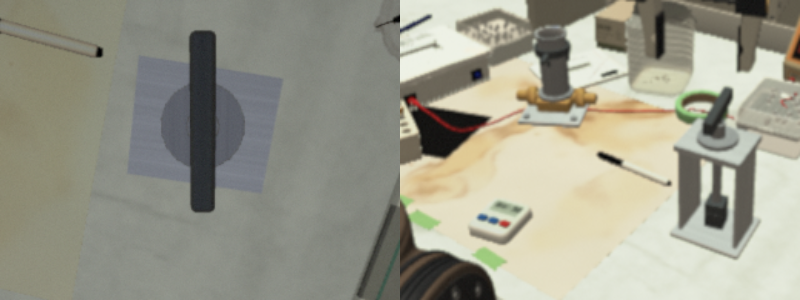

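The key hangs upright on its collar in the stand, the gripper is clear, and the bystanders haven't moved. I'm handing the job in.

```bash
python3 -c "
from plant import bot
print(bot.close_job())"
```

```text
the job is handed in; nothing more can be done
None
```

I closed the valve against its stop with the key, hung the key back upright on its collar in the stand, and handed the job in after about 60 s on the robot's clock.

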